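Test and crate two sensor canisters

TASK

Take the blue canister out of the leaning stand, gently press its brass foot, canister upright, onto the tester's brass plate until the plate is down and hold it there a moment, then set it down upright (not dropped) in the crate cell with the blue disc. Then do the same with the orange canister and the cell with the orange disc, and leave the grey canisters where they are.

Things in the scene. Friction and masses are not known exactly. Their poses are not given: they have to be found in the camera images.
- can_blue: Upright-standing cylinder 34 mm in diameter and 110 mm tall, about 0.16 kg, brass foot, blue body and top, a thin white band at mid-height and a black dot on top. Origin: centre of the foot; z runs along its axis from foot to top. At the start it leans in a pocket of the stand, sunk about 60 mm, with 50 mm standing out, its axis 32 degrees from vertical.
- can_orange: Upright-standing cylinder 34 mm in diameter and 110 mm tall, about 0.16 kg, brass foot, orange body and top, a thin white band at mid-height and a black dot on top. Origin: centre of the foot; z runs along its axis from foot to top. At the start it leans in a pocket of the stand, sunk about 60 mm, with 50 mm standing out, its axis 32 degrees from vertical.
- can_grey: Upright-standing cylinder 34 mm in diameter and 110 mm tall, about 0.16 kg, brass foot, grey body and top, a thin white band at mid-height and a black dot on top. Origin: centre of the foot; z runs along its axis from foot to top. At the start it leans in a pocket of the stand, sunk about 60 mm, with 50 mm standing out, its axis 32 degrees from vertical. Leave it in the stand.
- stand: Fixed stand: aluminium base 150 x 280 x 8 mm with three white square pockets in a row along its y (at y = -85, 0 and +85 mm), each 38 mm wide inside and 61 mm deep, walls 3 mm, all leaning 32 degrees, mouths up and towards the stand's +x (away from the robot). Order of canisters varies. Pocket tops 86 mm high. Origin: centre of the base's underside.
- crate: Fixed black open crate 136 (x) x 202 (y) x 54 mm high, walls and partitions 4 mm, floor 4 mm, partitions 46 mm high; 2 cells along x by 3 along y, each about 62 mm square inside, centres 66 mm apart. Two cells hold grey canisters, two hold the coloured discs, two are plain and empty; which is which varies. Origin: centre of the underside.
- pad_blue: Flat round blue disc, 52 mm in diameter, 4 mm thick, fixed on the floor of one crate cell, which it marks: the cell for the blue canister. Origin: centre of its underside, which is 4 mm above the table and at the cell's centre; the canister stands on its top, 4 mm above the origin. Axes are parallel to the crate's.
- pad_orange: Flat round orange disc, 52 mm in diameter, 4 mm thick, fixed on the floor of one crate cell, which it marks: the cell for the orange canister. Origin: centre of its underside, which is 4 mm above the table and at the cell's centre; the canister stands on its top, 4 mm above the origin. Axes are parallel to the crate's.
- stored_a: A grey canister of the same size (34 mm x 110 mm), standing upright loose in another cell of the crate; origin at the centre of its foot. Leave it there.
- stored_b: A grey canister of the same size (34 mm x 110 mm), standing upright loose in another cell of the crate; origin at the centre of its foot. Leave it there.
- tester: Fixed grey tester box 130 (x) x 100 (y) x 45 mm high carrying a round black housing with the sprung brass test plate, 20 mm towards +x from the box's centre. Origin: centre of the underside.
- plate_top (a point): Centre of the top face of the tester's round brass plate (44 mm in diameter), where the canister's foot goes. The plate stands clear of its housing and moves straight down.
- plate (a joint): Travel of the brass plate in m: 0 up, 0.006 fully down (sprung, about 4 N fully down; returns by itself). A canister is tested when the plate is more than half down under its foot for a quarter of a second.
Mind the look-alikes: they are no part of the job. Of the things like the pad_blue, leave any that is black; of the rest the larger one is meant.

How it is judged:
By the outcome, as a careful person would: the job done as asked, in the order asked, and still so for the second after the job is handed in, with the robot touching nothing.
It also fails if it takes over 72 s, if anything falls off the work surface, if the arm or the gripper's body presses on something with over 40 N, if the wrist force passes 120 N, or if a joint passes its speed limit or range.

ROBOT

A 6-joint arm with a two-finger parallel gripper is mounted at the origin on the work surface. World frame = base frame: x ahead of the robot, y to its left, z up, the work surface at z = 0. Lengths are in mm, angles in degrees, forces in N, time in s.
With the tool pointing down it reaches from about 350 to 850 mm from the base axis. Payload 8.1 kg.
Tool frame: the origin (TCP) lies where the fingers leave the gripper's body, on its centre line; the fingertips stand 73 mm ahead of it and the grasp point (between the pads) lies 54 mm ahead of it; z points along the fingers, y is the line along which they close (so a half turn about z gives the same grasp; the last joint's range is limited). The gripper opens to 85 mm and grips with 20 to 120 N. Pads are 22 mm wide; open, the fingers measure 114 mm over their backs; the gripper's body (76 mm by 85 mm) begins 54 mm behind the grasp point. The pads swing forward as they close: fully open they stand 13 mm farther back than shut.
Start: joints at [61.799, 7.471, 85.268, -0, 87.261, -4.893], TCP at [237.383, 551.049, 303.892] pointing down, gripper open.
Joint ranges: [-169.43, 169.43], [-51.17, 129.36], [1.28, 143.12], [-76.62, 256.62], [0, 156.53], [-152.29, 152.29]. Speed limits (degrees/s): [136.94, 136.94, 159.86, 180, 180, 180].

INTERFACE

Orientations are given as [roll, pitch, yaw] about the fixed x, y, z axes, in that order (R = Rz(yaw) Ry(pitch) Rx(roll)).
In Python, from bench import sense, optics, r gives the robot as it stands.
- The arm moves only by the tool servo_tool, never from a script. Its argument "plan" is a list that holds one entry, the list of rows, each a list of 5 numbers: the shift along the world's x, y, z in m, then the turn about the world's z in degrees, then the finger opening in m, from 0 to 0.0854. A call has 1 to 10 rows; each row shifts and turns the commanded pose from where the row before left it; what a row does not reach is not made up. A row lasts 1/10 s, in which the tool goes at most 50 mm and 8.59 degrees, less where a joint would pass 70% of its speed; a pose out of reach is approached as far as the arm can. A call is refused whole if a number of a shift passes 0.05 or a number of a turn 8.59, either way. A call with a gripper value outside its range is refused whole. The fingers move at their own pace and stop on an object; "force" is the grip in N (left out, the last holds). Time passes only in rows, so rows that do not move let the fingers close. It gives the time, the measured TCP pose, the force, the opening and the grip force at its end, in the units of the state.
- sense(): the state, without advancing time (a new reading comes with each control period).
- optics.snapshot(name): name is "scene" or "top" or "wrist"; returns a dict with "frame" (480x640x3 uint8, blue, green, red), "fx", "fy", "cx", "cy" (pixels), "cam_to_world" (4x4, takes a point from camera to world coordinates). Camera axes: x right, y down, z forward; pixel columns grow to the right and rows downward; lengths in mm; the calibration is good to about 2 mm. A picture is of the moment at which its call begins. There is no depth.
- r.hand_in(): hands the job in; it is judged then, once.
The state is a dict: "time": time; "joint_pos": joint angles; "qd": joint speeds; "joint_efforts": joint torques, N m; "tool_pos": TCP position; "tcp_rot": TCP orientation; "ft_force": force on the tool from outside, world axes, zero at the start; "wrist_torque": the same for the moment, N m; "finger_gap": finger opening in mm; "grip_force": force on a finger pad.
Only numpy, scipy, OpenCV 4.12 (cv2) and the standard library are available. Lean on these libraries where they do the work, as an engineer would, in place of code of your own. Each camera call takes 0.05 s, during which the arm holds its last target. There are 200 camera calls.

## Working session

There is one attempt and no reset: what is moved stays moved. The work goes in short steps, Python scripts to look and compute and a tool call to move; the robot and the scene stay as the last step left them, time stands still between calls to the robot, and variables do not carry over. Pictures are saved under pics/ and viewed, at most 10 in all, crops included, and the job is handed in when it is done.

Besides the shell and the picture viewer there is one more tool, called after "Request:" as name(argument=value, ...) on one line, values as JSON. servo_tool: Moves the arm, as the interface text tells. Its arguments: {"type":"object","properties":{"plan":{"type":"array"},"force":{"type":"number"}},"required":["plan"]}

```bash
mkdir -p pics; cat > h.py <<'E'
import numpy as np, cv2
from bench import sense, optics, r
def snap(n,f=None):
    s=optics.snapshot(n)
    if f: cv2.imwrite(f'pics/{f}.png',s['frame'])
    return s
def ray(s,u,v):
    M=np.array(s['cam_to_world']); d=M[:3,:3]@np.array([(u-s['cx'])/s['fx'],(v-s['cy'])/s['fy'],1.])
    return M[:3,3],d
def onz(s,u,v,z):
    o,d=ray(s,u,v); return o+d*(z-o[2])/d[2]
def tri(a,pa,b,pb):
    o1,d1=ray(a,*pa); o2,d2=ray(b,*pb)
    t=np.linalg.lstsq(np.c_[d1,-d2],o2-o1,rcond=None)[0]
    p,q=o1+t[0]*d1,o2+t[1]*d2
    return (p+q)/2,np.linalg.norm(p-q)
def proj(s,P):
    M=np.linalg.inv(np.array(s['cam_to_world'])); c=M[:3,:3]@np.array(P,float)+M[:3,3]
    return s['fx']*c[0]/c[2]+s['cx'],s['fy']*c[1]/c[2]+s['cy']
E
python3 - <<'E'
from h import *
import pickle
np.set_printoptions(precision=1,suppress=True)
S={n:snap(n,n+'0') for n in('scene','top')}
pickle.dump(S,open('s0.pkl','wb'))
for n in S: print(n,S[n]['fx'],np.array(S[n]['cam_to_world']))
for n in S:
    h=cv2.cvtColor(S[n]['frame'],cv2.COLOR_BGR2HSV)
    for c,lo,hi in(('blue',(100,90,40),(130,255,255)),('or',(4,120,80),(16,255,255)),('brass',(17,70,80),(30,255,255))):
        k,l,st,ce=cv2.connectedComponentsWithStats(cv2.inRange(h,lo,hi))
        for i in range(1,k):
            if st[i,4]>40: print(n,c,st[i],ce[i])
print(sense())
E
```

```text
scene 475.6037347628145 [[  -0.7    0.4   -0.6 1084.9]
 [   0.7    0.4   -0.6  558.9]
 [  -0.    -0.8   -0.5  584.4]
 [   0.     0.     0.     1. ]]
top 542.231614991335 [[  -0.    -1.     0.2  347.1]
 [  -1.     0.    -0.    51.3]
 [   0.    -0.2   -1.  1211.4]
 [   0.     0.     0.     1. ]]
scene blue [ 244    0   82  109 3443] [291.3  55.2]
scene blue [  94    2   55   60 2392] [121.5  31.3]
scene blue [586  66  23  38 500] [596.6  84.8]
scene blue [ 108   72  117   91 6948] [166.6 115.6]
scene blue [278 186  20  22 271] [288.2 196.4]
scene blue [456 329  17   8  66] [464.2 332. ]
scene blue [491 383  25  20 391] [503.  392.3]
scene or [316  88   6  17  49] [317.8  97.6]
scene or [221 168  21  22 283] [231.4 178.1]
scene or [463 307  22   9 102] [473.7 310.6]
scene brass [187   6  34  42 530] [208.7  24.4]
scene brass [171   8  15  39 272] [178.   27.4]
scene brass [222   9  84  42 718] [258.8  38.2]
scene brass [ 247   81   54   46 1071] [271.4 103.2]
scene brass [  0 207  69  23 367] [ 36.1 218.5]
scene brass [346 225  13  12 110] [351.8 230.2]
scene brass [380 244  15  11 138]
[... 457 characters left out ...]
0] [461.4 102.5]
top brass [546 101  61   8 115] [571.7 107. ]
top brass [410 117  13  14 148] [416.1 123.2]
top brass [308 146  16  14 138] [315.7 152.4]
top brass [312 202  20  20 328] [321.6 211.4]
top brass [293 308  17  16 150] [301.2 315.3]
top brass [342 309  16  16 152] [349.3 316.9]
{'time': 0.1, 'joint_pos': array([61.8,  7.5, 85.3,  0. , 87.3, -4.9]), 'qd': array([ 0.1, -0. , -0.2, -0. ,  0. ,  0.1]), 'joint_efforts': array([  0. , -57.1, -50.2,  -0. ,   0. ,   0. ]), 'tool_pos': array([237.2, 550.7, 302.9]), 'tcp_rot': array([-179.9,   -0. ,  156.7]), 'ft_force': array([ 0.2, -0.2, -0.5]), 'wrist_torque': array([-0., -0.,  0.]), 'grip_force': 0.0, 'finger_gap': 85.05491182071525}
```

View pics/scene0.png

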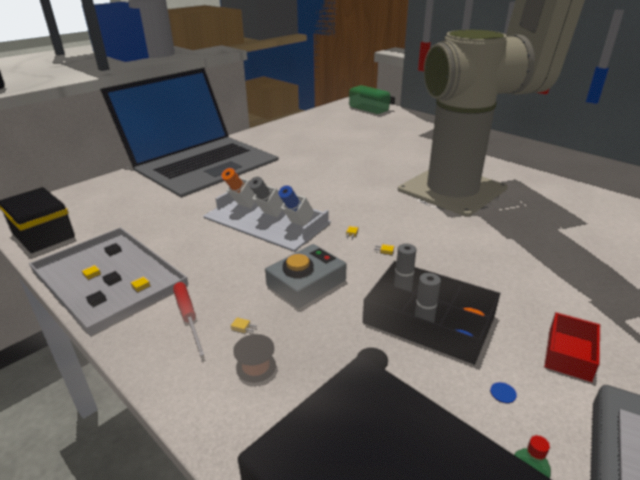

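View pics/top0.png

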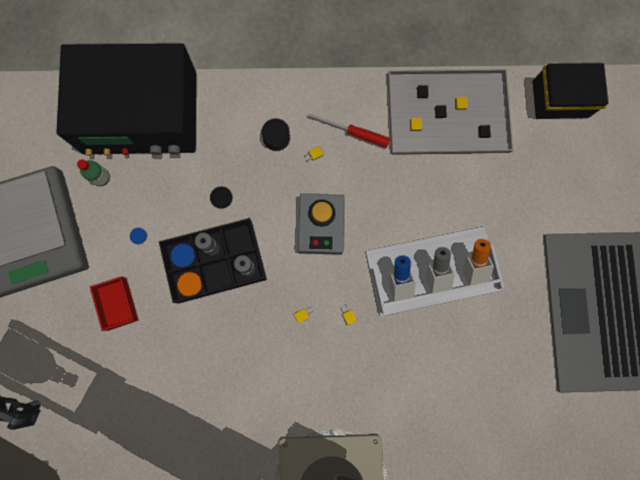

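The scene shows the stand holding blue (403,268), grey (442,260) and orange (481,251) in the top view, the tester plate at (322,211) and the crate around (213,260). The blue disc candidates are top (182,255), 25 px, in a crate cell; (138,236), 17 px, on the table; and a black one at (221,197). The 25 px one is pad_blue, as it is the larger blue one and sits in a crate cell. I'll confirm it in a crop.

```bash
python3 - <<'E'
from h import *
import pickle
np.set_printoptions(precision=1,suppress=True)
S=pickle.load(open('s0.pkl','rb')); T=S['top'];C=S['scene']
a=cv2.resize(T['frame'][185:325,120:270],None,fx=2.6,fy=2.6,interpolation=cv2.INTER_CUBIC)
b=cv2.resize(T['frame'][220:320,360:510],None,fx=2.6,fy=2.6,interpolation=cv2.INTER_CUBIC)
c=cv2.resize(C['frame'][160:250,200:335],None,fx=2.9,fy=2.9,interpolation=cv2.INTER_CUBIC)
o=np.zeros((600,790,3),np.uint8); o[:a.shape[0],:a.shape[1]]=a; o[:b.shape[0],395:395+b.shape[1]]=b[:,:395]; o[300:300+c.shape[0],395:395+c.shape[1]]=c[:,:395]
cv2.imwrite('pics/crop1.png',o)
print('pad blue',onz(T,182.1,255,8),'or',onz(T,188.9,283.8,8))
print('plate top',onz(T,321.6,211.4,55),tri(T,(321.6,211.4),C,(297.4,261.8)))
print('can blue mid-ish',tri(T,(401.9,268),C,(288.2,196.4)),'or',tri(T,(481.4,251.3),C,(231.4,178.1)))
h=cv2.cvtColor(T['frame'],cv2.COLOR_BGR2HSV)
for n,s,pts in(('top',T,[(401.9,268),(481.4,251.3)]),):
    pass
# crate outline, dark blob
m=cv2.inRange(T['frame'],(0,0,0),(60,60,60)); m[:, :150]=0;m[:,280:]=0;m[:212]=0;m[312:]=0
k=cv2.findContours(m,0,2)[0]; k=np.vstack([x for x in k if cv2.contourArea(x)>100]); R=cv2.minAreaRect(k); print(R,[onz(T,*p,54) for p in cv2.boxPoints(R)])
# tester
for p in[(300,194),(344,195),(344,253),(297,253)]: print('tester',onz(T,*p,45)[:2])
E
```

```text
pad blue [504.6 316.8   8. ] or [440.3 301.    8. ]
plate top [587.8   6.1  55. ] (array([586. ,   6.8,  61.5]), np.float64(1.2434253200182004))
can blue mid-ish (array([ 456.5, -156.2,   94.8]), np.float64(0.17633886629200288)) or (array([ 487.4, -324.3,   96.7]), np.float64(0.7523481460127225))
((211.76348876953125, 260.80206298828125), (64.31800079345703, 96.15435028076172), 75.46554565429688) [array([528.3, 360.1,  54. ]), array([577.2, 161.1,  54. ]), array([441.4, 127.5,  54. ]), array([394.9, 323.6,  54. ])]
tester [629.9  52.3]
tester [625.9 -44.8]
tester [496.7 -40.7]
tester [498.9  61.3]
```

View pics/crop1.png

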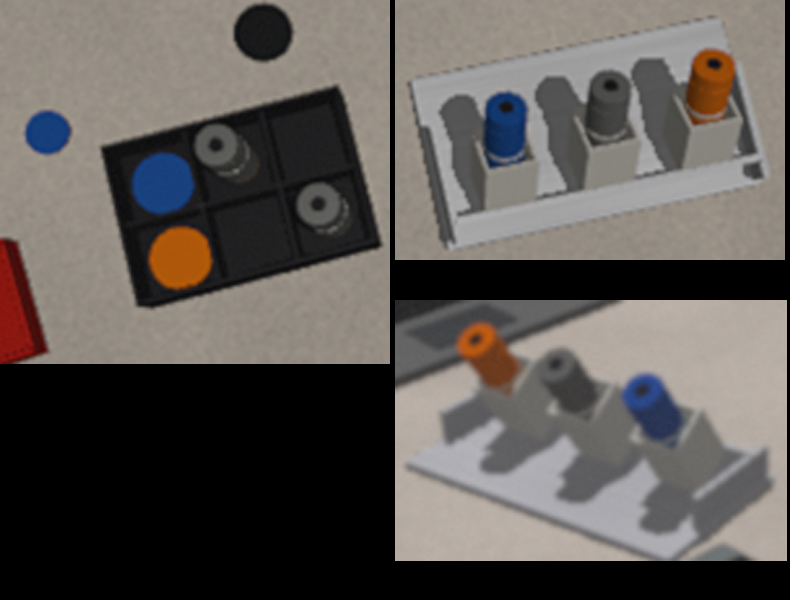

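The crop confirms that the larger blue disc sits in the crate cell at top (182,255), with the orange disc at (189,284); the small blue disc on the table and the black disc are decoys. The canister dots are at about (402.3,261.2) for blue and (482.3,244.6) for orange. The stand yaw is about 10.4°, the crate about 13.8° and the tester about −2°.

```bash
python3 - <<'E'
from h import *
import pickle
np.set_printoptions(precision=1,suppress=True)
S=pickle.load(open('s0.pkl','rb')); T=S['top'];C=S['scene']
L=np.array([.9835*.53,.181*.53,.848])
for n,a,b,m in(('b',(402.3,261.2),(285.9,191.4),(456.5,-156.2)),('o',(482.3,244.6),(229.7,173.8),(487.4,-324.3))):
    p=onz(T,*a,116.7); q=onz(C,*b,116.7); print(n,p,q,tri(T,a,C,b),'grasp d=87',p-23*L)
E
```

```text
b [ 468.2 -153.6  116.7] [ 472.  -145.4  116.7] (array([ 467.5, -153. ,  112.8]), np.float64(3.322134420908233)) grasp d=87 [ 456.2 -155.8   97.2]
o [ 499.  -320.6  116.7] [ 500.2 -309.6  116.7] (array([ 497.1, -319.4,  113.5]), np.float64(6.2781378645414065)) grasp d=87 [ 487.  -322.8   97.2]
```

Request:
servo_tool(plan=[[[0.03,-0.04,0.02,-8.5,0.06],[0.03,-0.04,0.01,-8.5,0.06],[0.03,-0.04,0,-8.5,0.06],[0.03,-0.04,0,-8.5,0.06],[0.03,-0.04,0,-8.5,0.06],[0.02,-0.04,0,-8.5,0.06],[0.02,-0.04,0,-8.5,0.06],[0.02,-0.04,0,-8.5,0.06],[0.02,-0.04,0,-8.5,0.06],[0,-0.04,0,-8.5,0.06]]])

```text
time: 1.1
tool_pos: [465.7, 152.6, 331.7]
tcp_rot: [-180.0, 0.0, 71.3]
ft_force: [-0.1, -0.8, 1.0]
finger_gap: 60.1
grip_force: 0.0
```

Request:
servo_tool(plan=[[[0,-0.04,0,-7.6,0.06],[0,-0.04,0,-7.6,0.06],[0,-0.04,0,-7.6,0.06],[0,-0.04,0,-7.6,0.06],[0,-0.04,0,-7.6,0.06],[0,-0.04,-0.02,-7.6,0.06],[0,-0.04,-0.03,-7.6,0.06],[-0.005,-0.028,-0.03,-7.7,0.06],[-0.005,0,-0.03,0,0.06],[0,0,0,0,0.06]]])

```text
time: 2.1
tool_pos: [451.4, -152.9, 217.1]
tcp_rot: [-179.7, 0.4, 10.7]
ft_force: [-0.5, 0.9, -1.4]
finger_gap: 59.3
grip_force: 0.0
```

Request:
servo_tool(plan=[[[0,0,-0.025,0,0.06],[0,0,-0.015,0,0.06],[0,0,0,0,0.06],[0,0,0,0,0.06]]])

```text
time: 2.5
tool_pos: [455.3, -153.0, 183.7]
tcp_rot: [180.0, -0.0, 10.9]
ft_force: [-0.3, 0.1, -0.5]
finger_gap: 59.8
grip_force: 0.0
```

```bash
python3 - <<'E'
from h import *
s=snap('wrist','w1'); print(sense()['tool_pos'])
for P in[(468.2,-153.6,115),(456,-156,97)]: print(proj(s,P))
E
```

```text
[ 455.62441159 -153.24312001  184.11570312]
(np.float64(331.0847342577691), np.float64(292.55271534600547))
(np.float64(329.99674801000344), np.float64(302.0973455255447))
```

View pics/w1.png

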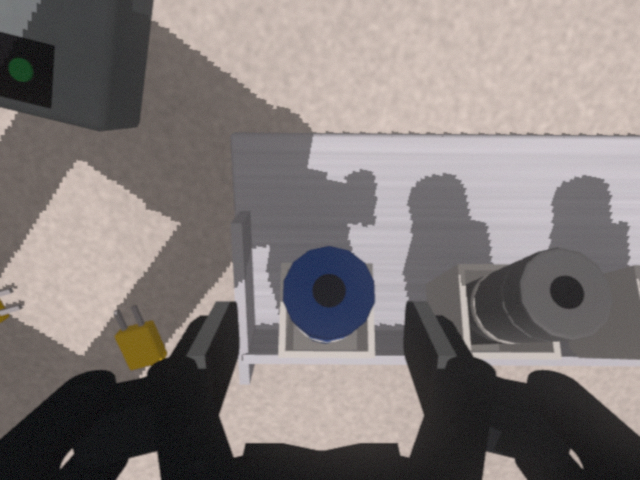

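The wrist view puts the blue dot at (329,291) and my prediction was (331,293), so the model fits. The canister lies about 3 mm right of the finger centre line. Next I descend, close, and draw it out along its axis.

Request:
servo_tool(plan=[[[0.001,-0.0025,-0.015,-0.4,0.06],[0,0,-0.012,0,0.06],[0,0,-0.006,0,0.05],[0,0,0,0,0.03],[0,0,0,0,0.025],[0,0,0,0,0.025],[0,0,0,0,0.025],[0,0,0,0,0.025]]], force=35)

```text
time: 3.35
tool_pos: [455.6, -155.8, 149.4]
tcp_rot: [-180.0, 0.0, 10.4]
ft_force: [-2.1, 0.5, -1.3]
finger_gap: 32.8
grip_force: 35.0
```

Request:
servo_tool(plan=[[[0.005,0.001,0.0085,0,0.025],[0.0078,0.0015,0.0127,0,0.025],[0.0078,0.0014,0.0127,0,0.025],[0.0078,0.0015,0.0127,0,0.025],[0.0078,0.0014,0.0127,0,0.025],[0.02,0.01,0.02,0,0.025],[0.03,0.02,0.02,-3,0.025],[0.04,0.03,0.01,-3,0.025],[0.04,0.03,0,-3,0.025],[0.04,0.03,0,-3,0.025]]])

```text
time: 4.35
tool_pos: [663.7, -28.0, 260.6]
tcp_rot: [180.0, -0.2, -1.7]
ft_force: [0.3, -0.5, -1.1]
finger_gap: 33.4
grip_force: 35.2
```

Request:
servo_tool(plan=[[[0.025,0.015,-0.01,0,0.025],[0.02,0.015,-0.03,0,0.025],[0,0.0,-0.035,0,0.025],[0,0,-0.02,0,0.025],[0,0,-0.01,0,0.025],[0,0,0,0,0.025],[0,0,0,0,0.025]]])

```text
time: 5.05
tool_pos: [707.1, 0.4, 155.3]
tcp_rot: [180.0, -0.1, -1.6]
ft_force: [-0.2, -0.5, -1.1]
finger_gap: 32.7
grip_force: 35.2
```

```bash
python3 - <<'E'
from h import *
s=snap('scene'); print(sense()['tool_pos'])
cv2.imwrite('pics/s1.png',cv2.resize(s['frame'][150:350,180:400],None,fx=2.6,fy=2.6))
E
```

```text
[7.07374044e+02 2.42515148e-01 1.55967992e+02]
```

View pics/s1.png

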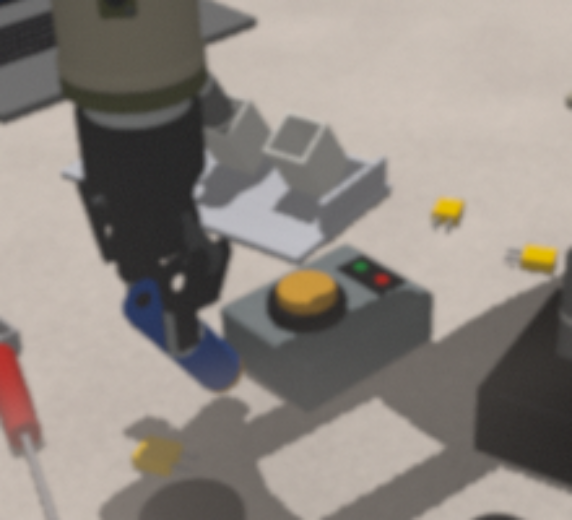

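The canister hangs tilted with its foot, at crop (215,380), just ahead of the tester's +x face. I'll push the foot against that face to turn it upright.

Request:
servo_tool(plan=[[[0,0.003,-0.005,0,0.025],[-0.01,0,0,0,0.025],[-0.01,0,0,0,0.025],[-0.01,0,0,0,0.025],[-0.01,0,0,0,0.025],[0,0,0,0,0.025]]], force=25)

```text
time: 5.7
tool_pos: [667.3, 3.4, 150.9]
tcp_rot: [180.0, -0.3, -1.6]
ft_force: [4.0, -0.9, -0.4]
finger_gap: 32.9
grip_force: 36.1
```

Request:
servo_tool(plan=[[[-0.008,0,0,0,0.025],[-0.007,0,0,0,0.025],[-0.006,0,0,0,0.025],[0,0,0,0,0.025],[0,0,0,0,0.025]]], force=25)

```text
time: 6.2
tool_pos: [644.9, 3.4, 148.3]
tcp_rot: [-180.0, 0.0, -1.6]
ft_force: [1.7, -0.9, -0.3]
finger_gap: 33.2
grip_force: 36.1
```

```bash
python3 - <<'E'
from h import *
s=snap('scene'); print(sense())
cv2.imwrite('pics/s2.png',cv2.resize(s['frame'][150:350,180:400],None,fx=2.6,fy=2.6))
E
```

```text
{'time': 6.25, 'joint_pos': array([-4.25154263e+00,  2.10451496e+01,  8.61263838e+01,  9.11814355e-04,
        7.28646294e+01,  8.73600493e+01]), 'qd': array([-0.06655468,  0.31771097, -0.15582138, -0.12190211, -0.04557993,
       -0.01953654]), 'joint_efforts': array([ 1.09071059e-01, -6.52230978e+01, -4.50425184e+01, -2.31574907e-02,
        1.10393219e+00,  1.87301061e-04]), 'tool_pos': array([644.93348989,   3.40144017, 148.14390257]), 'tcp_rot': array([-1.79997464e+02,  3.60841909e-02, -1.61186008e+00]), 'ft_force': array([ 2.47314434,  0.58508621, -0.09869019]), 'wrist_torque': array([-0.05593732, -0.57832319,  0.04973571]), 'grip_force': 36.14273428916931, 'finger_gap': 33.03127476893274}
```

View pics/s2.png

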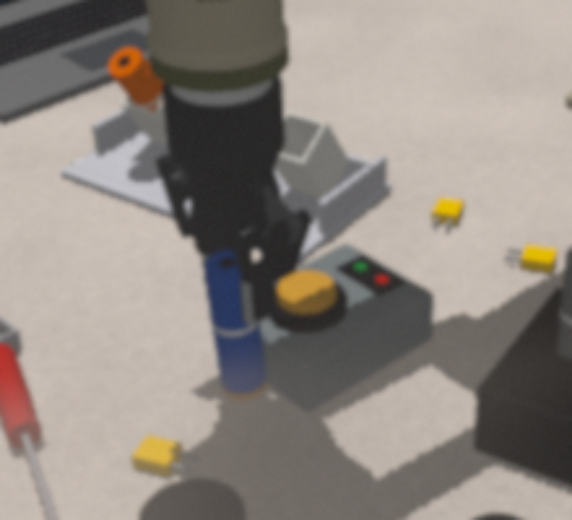

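The canister is now nearly upright, with its foot at crop (245,390). I'll push a bit more, back off, then lower it to the table until it touches.

Request:
servo_tool(plan=[[[-0.005,0,0,0,0.025],[0,0,0,0,0.025],[0.005,0,0,0,0.025],[0.003,0,-0.004,0,0.025],[0,0,-0.002,0,0.025],[0,0,0,0,0.025]]])

```text
time: 6.85
tool_pos: [647.3, 3.5, 140.9]
tcp_rot: [-180.0, 0.2, -1.6]
ft_force: [0.4, 0.1, -2.0]
finger_gap: 33.3
grip_force: 36.0
```

```bash
cat > tilt.py <<'E'
from h import *
import sys
s=snap('scene'); st=sense(); print(st['tool_pos'],st['ft_force'])
t=st['tool_pos']; h=cv2.cvtColor(s['frame'],cv2.COLOR_BGR2HSV)
lo,hi=((100,90,40),(130,255,255)) if sys.argv[1]=='b' else ((4,120,60),(16,255,255))
m=cv2.inRange(h,lo,hi); a=np.array(proj(s,t-[0,0,110])); m2=np.zeros_like(m); cv2.circle(m2,tuple(map(int,a)),32,255,-1)
ys,xs=np.nonzero(m&m2)
# side edges below band fit per row
rows=[(y,xs[ys==y].min(),xs[ys==y].max()) for y in np.unique(ys)]
for y,a0,b0 in rows[::3]: print(y,a0,b0,end=' | ')
b=np.array(proj(s,t-[0,0,140]));c=np.array(proj(s,t-[0,0,70])); print('\nvertical dx/dy',(b-c)[0]/(b-c)[1],b,c)
E
python3 tilt.py b
```

```text
[647.44505645   3.47393696 141.30482913] [ 0.51621944  0.16061463 -1.75683863]
257 265 270 | 260 259 271 | 263 260 270 | 266 260 270 | 269 261 271 | 272 261 271 | 275 261 271 | 278 262 273 | 282 276 277 | 285 262 277 | 288 263 276 | 
vertical dx/dy 0.08147599635599279 [273.60470467 300.52372007] [271.18270563 270.7971854 ]
```

Request:
servo_tool(plan=[[[0,0,-0.002,0,0.025],[0,0,-0.002,0,0.025],[0,0,0,0,0.025]]])

```text
time: 7.2
tool_pos: [648.8, 3.4, 140.2]
tcp_rot: [180.0, -0.1, -1.6]
ft_force: [-3.7, 0.5, 8.2]
finger_gap: 33.0
grip_force: 36.8
```

Request:
servo_tool(plan=[[[0,0,0,0,0.046],[0,0,0,0,0.046],[0,0,0.001,0,0.046],[0,0,0,0,0.046],[0,0,0,0,0.025],[0,0,0,0,0.025],[0,0,0,0,0.025],[0,0,0,0,0.025]]], force=30)

```text
time: 8.0
tool_pos: [648.2, 3.4, 139.5]
tcp_rot: [-180.0, -0.0, -1.6]
ft_force: [-0.1, -0.0, 0.7]
finger_gap: 33.3
grip_force: 30.2
```

```bash
python3 tilt.py b; python3 - <<'E'
from h import *
s=snap('top'); h=cv2.cvtColor(s['frame'],cv2.COLOR_BGR2HSV)
k,l,st,ce=cv2.connectedComponentsWithStats(cv2.inRange(h,(100,90,40),(130,255,255)))
for i in range(1,k):
    if st[i,4]>15: print(st[i],ce[i],onz(s,*ce[i],110))
E
```

```text
[648.17683479   3.41040562 139.47019835] [-0.01752448  0.98432724  0.16122725]
258 265 270 | 261 259 271 | 264 259 270 | 267 260 270 | 270 260 270 | 273 260 271 | 276 261 271 | 279 262 272 | 283 275 276 | 286 262 276 | 289 262 272 | 
vertical dx/dy 0.08195395227465878 [273.35326787 301.4354789 ] [270.92195843 271.76870413]
[315 183  14  10  99] [321.60606061 187.44444444] [627.33000745   6.89612571 110.        ]
[130 228  17  16 214] [137.65420561 235.50934579] [533.21284937 384.87200269 110.        ]
[170 243  25  25 488] [182.09836066 255.04098361] [491.15238012 294.26231657 110.        ]
```

```bash
cat > wr.py <<'E'
from h import *
import sys
Z=float(sys.argv[2])
lo,hi=((95,70,25),(130,255,255)) if sys.argv[1]=='b' else ((3,100,50),(18,255,255))
s=snap('wrist','wr'); t=sense()['tool_pos']; h=cv2.cvtColor(s['frame'],cv2.COLOR_BGR2HSV)
m=cv2.inRange(h,lo,hi); u,v=proj(s,[t[0],t[1],Z]); print('tcp axis at',u,v)
k,l,st,ce=cv2.connectedComponentsWithStats(m)
for i in range(1,k):
    if st[i,4]>400: print(st[i],ce[i])
E
python3 wr.py b 110
```

```text
tcp axis at 323.4622227040391 393.44653057651396
[ 282  217   78   54 2118] [320.71246459 239.76109537]
[  259   256   125   162 14577] [320.91205323 338.71756877]
```

View pics/wr.png

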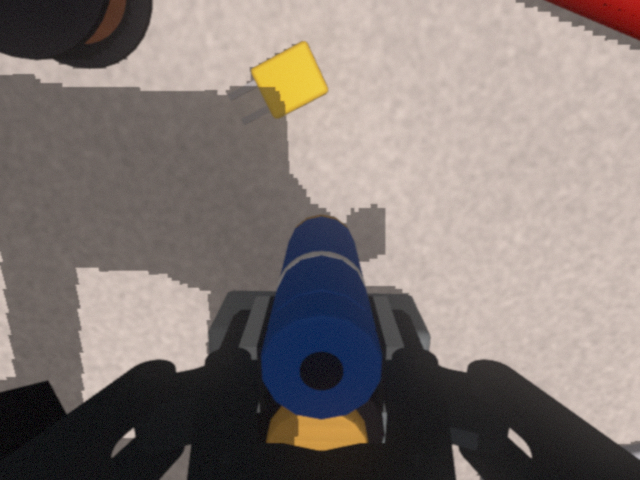

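The wrist view shows the dot at (321,370), so the canister axis is about 6.5 mm ahead of the TCP in x and upright. I'll carry it over the plate at about (586.5, 6.5).

Request:
servo_tool(plan=[[[0,0,0.03,0,0.025],[0,0,0.04,0,0.025],[-0.02,0.001,0.01,0,0.025],[-0.03,0.001,0,0,0.025],[-0.018,0.001,0,0,0.025],[0,0,0,0,0.025],[0,0,0,0,0.025]]])

```text
time: 8.85
tool_pos: [579.8, 6.4, 219.1]
tcp_rot: [180.0, 0.0, -1.6]
ft_force: [0.1, -0.1, -2.1]
finger_gap: 33.6
grip_force: 30.4
```

```bash
cat > ax.py <<'E'
from h import *
import sys
# black dot on the top face -> canister axis, Z top height
Z=float(sys.argv[1]); s=snap('wrist','ax'); t=sense()['tool_pos']
g=s['frame'].max(2); u,v=[int(a) for a in proj(s,[t[0],t[1],Z])]
m=(g<50).astype(np.uint8); m[:v-90]=0; m[v+25:]=0; m[:,:u-45]=0; m[:,u+45:]=0
k,l,st,ce=cv2.connectedComponentsWithStats(m)
for i in range(1,k):
    if 300<st[i,4]<3000: print(st[i],ce[i],onz(s,*ce[i],Z),'off',(onz(s,*ce[i],Z)-t)[:2])
print(t,sense()['ft_force'])
E
python3 ax.py 189.5; python3 tilt.py b
python3 - <<'E'
from h import *
s=snap('wrist'); h=cv2.cvtColor(s['frame'],cv2.COLOR_BGR2HSV)
k,l,st,ce=cv2.connectedComponentsWithStats(cv2.inRange(h,(12,90,80),(32,255,255)))
for i in range(1,k):
    if st[i,4]>300: print('brass',st[i],ce[i],onz(s,*ce[i],60))
E
```

```text
[ 300  352   43   37 1234] [320.9643436  370.38654781] [587.08526776   6.8871366  189.5       ] off [6.78151458 0.52928234]
[580.30375318   6.35785425 219.23908922] [-0.64936355 -0.20832922 -2.56707035]
[580.56202164   6.33434752 219.29433821] [ 0.12534869  0.67848401 -1.84678065]
207 298 298 | 210 286 298 | 213 286 298 | 216 286 298 | 219 287 298 | 222 287 298 | 225 287 298 | 228 289 299 | 233 288 303 | 236 288 303 | 239 288 303 | 242 288 303 | 245 288 303 | 248 288 303 | 251 289 303 | 254 290 301 | 
vertical dx/dy 0.041852590909541375 [298.64524689 252.76972522] [297.3087928  220.83731525]
brass [ 281  199   78   55 1459] [317.41329678 217.73337903] [597.00551906   8.54696784  60.        ]
```

Request:
servo_tool(plan=[[[0,0,-0.008,0,0.025],[0,0,-0.006,0,0.025],[0,0,-0.003,0,0.025],[0,0,0,0,0.025]]])

```text
time: 9.4
tool_pos: [580.2, 6.4, 201.9]
tcp_rot: [180.0, 0.0, -1.6]
ft_force: [1.2, -0.6, 0.4]
finger_gap: 33.1
grip_force: 30.6
```

Request:
servo_tool(plan=[[[0,0,-0.002,0,0.025],[0,0,-0.001,0,0.025],[0,0,0,0,0.025]]])

```text
time: 9.7
tool_pos: [580.4, 6.4, 200.3]
tcp_rot: [180.0, -0.1, -1.6]
ft_force: [-0.4, -0.4, 5.3]
finger_gap: 33.2
grip_force: 31.2
```

The force is past 4 N and the plate is at its stop. I hold, then lift and head for the crate.

Request:
servo_tool(plan=[[[0,0,0,0,0.025],[0,0,0,0,0.025],[0,0,0,0,0.025],[0,0,0,0,0.025],[0,0,0,0,0.025],[0,0,0.01,0,0.025],[0,0,0.03,0,0.025],[0,0,0.03,0,0.025],[0,0.02,0.02,2,0.025],[-0.01,0.03,0,2,0.025]]])

```text
time: 10.7
tool_pos: [572.0, 55.7, 293.8]
tcp_rot: [180.0, -0.4, 2.3]
ft_force: [0.3, 0.3, -2.0]
finger_gap: 33.5
grip_force: 30.5
```

```bash
python3 -c "
from h import *
s=sense(); t=s['tool_pos']; print(t,s['tcp_rot'],s['ft_force'])"
```

```text
[571.96888483  55.66324195 293.83454956] [179.96301236  -0.36720694   2.32784247] [ 0.29254649  0.27100823 -2.02569648]
```

Request:
servo_tool(plan=[[[-0.01,0.035,0,2,0.025],[-0.01,0.035,0,2,0.025],[-0.01,0.035,0,2,0.025],[-0.01,0.035,0,2,0.025],[-0.01,0.035,0,2,0.025],[-0.01,0.035,0,1.4,0.025],[-0.007,0.029,0,0,0.025],[-0.005,0.02,0,0,0.025],[0,0,0,0,0.025],[0,0,0,0,0.025]]])

```text
time: 11.7
tool_pos: [497.7, 315.4, 289.1]
tcp_rot: [180.0, 0.1, 13.9]
ft_force: [-0.2, 0.2, -2.6]
finger_gap: 33.0
grip_force: 30.5
```

```bash
python3 ax.py 265; python3 tilt.py b
```

```text
[ 301  353   41   36 1200] [320.9725     370.48583333] [508.37531538 318.65449967 265.        ] off [10.36394305  3.7744466 ]
[498.01137233 314.88005307 289.17967614] [-0.21528893 -0.39325104 -2.81511897]
[498.20662889 314.5602711  289.2501165 ] [-0.40963049 -0.27528613 -2.52675352]
222 477 477 | 225 471 490 | 228 470 494 | 231 470 493 | 234 471 493 | 237 471 492 | 240 474 491 | 243 469 470 | 246 468 490 | 249 468 489 | 252 467 489 | 255 467 488 | 258 466 487 | 261 465 487 | 264 465 486 | 267 465 485 | 270 465 484 | 273 470 483 | 
vertical dx/dy -0.2034659149073541 [474.22884777 270.15676058] [482.11595603 231.3929791 ]
```

Request:
servo_tool(plan=[[[0,0,-0.03,0,0.025],[0,0,-0.03,0,0.025],[0,0,-0.03,0,0.025],[0,0,-0.025,0,0.025],[0,0,-0.013,0,0.025],[0,0,-0.007,0,0.025],[0,0,-0.003,0,0.025],[0,0,0,0,0.025]]])

```text
time: 12.6
tool_pos: [498.7, 315.5, 152.3]
tcp_rot: [-180.0, -0.1, 13.8]
ft_force: [0.3, 0.0, -1.6]
finger_gap: 33.0
grip_force: 30.6
```

Request:
servo_tool(plan=[[[0,0,-0.0015,0,0.025],[0,0,-0.001,0,0.025],[0,0,0,0,0.025]]])

```text
time: 12.9
tool_pos: [498.3, 315.6, 149.4]
tcp_rot: [-180.0, -0.0, 13.8]
ft_force: [-0.2, -0.9, -2.3]
finger_gap: 33.4
grip_force: 30.6
```

Request:
servo_tool(plan=[[[0,0,-0.0012,0,0.025],[0,0,-0.0008,0,0.025],[0,0,0,0,0.025]]])

```text
time: 13.2
tool_pos: [498.3, 315.6, 147.4]
tcp_rot: [-180.0, -0.0, 13.8]
ft_force: [-0.5, 0.3, 2.5]
finger_gap: 33.4
grip_force: 31.0
```

Request:
servo_tool(plan=[[[0,0,0,0,0.042],[0,0,0,0,0.042],[0,0,0,0,0.042],[0,0,0.01,0,0.042],[0,0,0.03,0,0.042],[0,0,0.05,0,0.05],[0,-0.03,0.03,-1.7,0.06],[0,-0.05,0.01,-1.7,0.06],[0,-0.05,0,0,0.06],[0,-0.05,0,0,0.06]]])

```text
time: 14.2
tool_pos: [498.2, 135.0, 278.5]
tcp_rot: [180.0, -0.2, 10.5]
ft_force: [0.7, 1.2, 0.4]
finger_gap: 60.0
grip_force: 0.0
```

```bash
python3 - <<'E'
from h import *
s=snap('top'); h=cv2.cvtColor(s['frame'],cv2.COLOR_BGR2HSV); print(sense()['tool_pos'])
k,l,st,ce=cv2.connectedComponentsWithStats(cv2.inRange(h,(100,90,40),(130,255,255)))
for i in range(1,k):
    if st[i,4]>30: print(st[i],ce[i])
print('expect top',proj(s,(504.6,316.8,118)),'foot',proj(s,(504.6,316.8,8)))
f=s['frame']; h0=ce
x,y=proj(s,(504.6,316.8,118)); x,y=int(x),int(y)
g=f[y-12:y+13,x-12:x+13].max(2); ys,xs=np.nonzero(g<60); print('dot?',xs.mean()+x-12,ys.mean()+y-12,len(xs))
E
```

```text
[498.39403428 128.20867649 277.99510431]
[130 228  17  16 214] [137.65420561 235.50934579]
[162 239  16  28 225] [169.61777778 250.44      ]
expect top (np.float64(170.08965537885953), np.float64(248.1762882719942)) foot (np.float64(182.0798048091061), np.float64(254.99137321683065))
dot? 166.03603603603602 249.81081081081084 111
```

Request:
servo_tool(plan=[[[0,-0.045,0,0,0.06],[0,-0.045,0,0,0.06],[0,-0.045,0,0,0.06],[0,-0.045,0,0,0.06],[0,-0.045,0,0,0.06],[0,-0.045,0,0,0.06],[0,-0.045,0,0,0.06],[-0.004,-0.045,0,0,0.06],[-0.004,-0.045,-0.02,0,0.06],[0,-0.045,-0.03,0,0.06]]])

```text
time: 15.25
tool_pos: [490.6, -313.2, 231.6]
tcp_rot: [179.8, -0.2, 10.4]
ft_force: [2.2, 0.6, 0.1]
finger_gap: 59.9
grip_force: 0.0
```

Request:
servo_tool(plan=[[[0,0,-0.02,0,0.06],[0,0,-0.02,0,0.06],[0,0,0,0,0.06],[0,0,0,0,0.06]]])

```text
time: 15.65
tool_pos: [490.1, -310.1, 189.6]
tcp_rot: [-180.0, 0.0, 10.4]
ft_force: [-0.6, 0.3, 0.6]
finger_gap: 60.0
grip_force: 0.0
```

```bash
python3 - <<'E'
from h import *
s=snap('wrist'); t=sense()['tool_pos']; print(t,sense()['tcp_rot'])
P=(498.5,-320.6,115); u,v=proj(s,P); print('exp dot',u,v)
g=s['frame'].max(2); m=(g<50).astype(np.uint8); u,v=int(u),int(v)
m[:v-40]=0;m[v+40:]=0;m[:,:u-45]=0;m[:,u+45:]=0
k,l,st,ce=cv2.connectedComponentsWithStats(m)
for i in range(1,k):
    if st[i,4]>100: print(st[i],ce[i],onz(s,*ce[i],115))
h=cv2.cvtColor(s['frame'],cv2.COLOR_BGR2HSV)
k,l,st,ce=cv2.connectedComponentsWithStats(cv2.inRange(h,(3,100,50),(18,255,255)))
for i in range(1,k):
    if st[i,4]>400: print('or',st[i],ce[i])
E
```

```text
[ 490.67877369 -310.34187108  190.52133186] [ 1.79930271e+02 -6.51013087e-02  1.04174380e+01]
exp dot 354.3827886990225 300.97897557309506
[338 283  30  30 683] [352.74377745 297.53147877] [ 499.76931482 -319.71400636  115.        ]
or [ 309  255   87   91 5410] [351.3987061  300.60979667]
```

Request:
servo_tool(plan=[[[0,-0.0117,0,0,0.06],[0,0,-0.02,0,0.06],[0,0,-0.014,0,0.06],[0,0,-0.007,0,0.05],[0,0,0,0,0.03],[0,0,0,0,0.025],[0,0,0,0,0.025],[0,0,0,0,0.025],[0,0,0,0,0.025]]], force=35)

```text
time: 16.6
tool_pos: [490.3, -322.1, 148.5]
tcp_rot: [180.0, -0.0, 10.4]
ft_force: [-1.1, -0.3, -0.4]
finger_gap: 33.6
grip_force: 35.0
```

Request:
servo_tool(plan=[[[0.005,0.001,0.0085,0,0.025],[0.0078,0.0015,0.0127,0,0.025],[0.0078,0.0014,0.0127,0,0.025],[0.0078,0.0015,0.0127,0,0.025],[0.0078,0.0014,0.0127,0,0.025],[0.025,0,0.03,0,0.025],[0.035,0.01,0.02,-3,0.025],[0.04,0.03,0,-3,0.025],[0.04,0.04,0,-3,0.025],[0.04,0.045,0,-3,0.025]]])

```text
time: 17.6
tool_pos: [696.8, -201.3, 258.4]
tcp_rot: [180.0, -0.1, -1.8]
ft_force: [1.1, -0.6, -1.2]
finger_gap: 33.6
grip_force: 35.4
```

Request:
servo_tool(plan=[[[0.001,0.045,0,0,0.025],[0,0.045,0,0,0.025],[0,0.045,-0.02,0,0.025],[0,0.04,-0.03,0,0.025],[0,0.018,-0.03,0,0.025],[0,0,-0.02,0,0.025],[0,0,0,0,0.025],[0,0,0,0,0.025]]])

```text
time: 18.4
tool_pos: [696.2, -9.3, 157.9]
tcp_rot: [180.0, 0.0, -1.6]
ft_force: [0.3, -0.1, -1.3]
finger_gap: 33.2
grip_force: 35.2
```

Request:
servo_tool(plan=[[[0,0.0127,-0.007,0,0.025],[-0.005,0,0,0,0.025],[-0.01,0,0,0,0.025],[-0.01,0,0,0,0.025],[-0.01,0,0,0,0.025],[-0.008,0,0,0,0.025],[0,0,0,0,0.025]]], force=25)

```text
time: 19.1
tool_pos: [653.0, 3.1, 151.7]
tcp_rot: [180.0, -0.1, -1.6]
ft_force: [3.0, -0.0, 0.1]
finger_gap: 33.5
grip_force: 33.4
```

```bash
python3 tilt.py o; python3 ax.py 120
```

```text
[653.13527791   3.15358246 151.36198497] [3.32672226 0.54765855 0.33923302]
254 262 268 | 257 257 268 | 260 258 268 | 263 258 268 | 266 260 268 | 269 260 268 | 272 261 268 | 275 265 278 | 278 262 278 | 281 263 279 | 284 264 280 | 287 264 280 | 290 265 280 | 293 266 280 | 296 268 278 | 
vertical dx/dy 0.08512660234026645 [270.87601872 297.73378379] [268.30948666 267.58419497]
[ 301  359   41   39 1284] [321.04750779 378.15264798] [656.72391242   3.71745697 120.        ] off [3.53865971 0.53022927]
[653.1852527    3.1872277  151.00861098] [ 3.86272204 -0.31712545 -0.41325811]
```

Request:
servo_tool(plan=[[[-0.006,0,0,0,0.025],[-0.006,0,0,0,0.025],[0,0,0,0,0.025],[0.005,0,0,0,0.025],[0.003,0,-0.004,0,0.025],[0,0,-0.002,0,0.025],[0,0,0,0,0.025]]])

```text
time: 19.9
tool_pos: [648.0, 3.4, 142.6]
tcp_rot: [-180.0, 0.2, -1.6]
ft_force: [-0.7, -0.0, -2.3]
finger_gap: 33.1
grip_force: 33.3
```

```bash
python3 tilt.py o
```

```text
[648.17896969   3.3479078  143.07235587] [ 0.14196144  0.19650483 -1.19708272]
256 265 270 | 259 260 271 | 262 260 270 | 265 260 270 | 268 261 271 | 271 261 271 | 274 261 271 | 277 263 272 | 281 262 278 | 284 262 278 | 287 262 278 | 290 263 277 | 293 263 277 | 296 265 276 | 299 264 276 | 302 266 275 | 
vertical dx/dy 0.08198532113833149 [273.21054177 299.95535469] [270.76764651 270.15861504]
```

Request:
servo_tool(plan=[[[0,0,-0.0015,0,0.025],[0,0,-0.0015,0,0.025],[0,0,0,0,0.025]]])

```text
time: 20.25
tool_pos: [648.7, 3.3, 141.0]
tcp_rot: [-180.0, 0.0, -1.6]
ft_force: [-0.1, -0.4, -1.8]
finger_gap: 33.6
grip_force: 33.3
```

Request:
servo_tool(plan=[[[0,0,-0.0015,0,0.025],[0,0,-0.001,0,0.025],[0,0,0,0,0.025]]])

```text
time: 20.55
tool_pos: [649.2, 3.3, 139.5]
tcp_rot: [180.0, -0.1, -1.6]
ft_force: [-1.1, -0.3, 3.9]
finger_gap: 33.3
grip_force: 33.7
```

Contact. I release it to settle flat on the table, then regrasp.

Request:
servo_tool(plan=[[[0,0,0,0,0.046],[0,0,0,0,0.046],[0,0,0.001,0,0.046],[0,0,0,0,0.046],[0.003,0,0,0,0.046],[0,0,0,0,0.025],[0,0,0,0,0.025],[0,0,0,0,0.025],[0,0,0,0,0.025]]], force=30)

```text
time: 21.45
tool_pos: [652.1, 3.3, 139.9]
tcp_rot: [180.0, -0.0, -1.6]
ft_force: [1.4, -0.8, 1.1]
finger_gap: 33.0
grip_force: 29.9
```

```bash
python3 ax.py 110; python3 tilt.py o
```

```text
[ 301  362   41   36 1183] [320.98901099 379.64750634] [656.16388759   3.82963915 110.        ] off [4.08870755 0.56303431]
[652.07518004   3.26660483 139.97520047] [1.13743646 0.36367778 0.65958095]
[652.05033888   3.25222693 139.96306986] [ 1.12463901 -0.21060275  0.88842979]
258 263 268 | 261 258 269 | 264 258 269 | 267 258 269 | 270 259 269 | 273 260 269 | 276 260 269 | 279 261 270 | 282 275 276 | 285 261 276 | 288 261 276 | 291 262 276 | 294 262 276 | 297 263 275 | 300 264 276 | 303 264 275 | 
vertical dx/dy 0.08440937279608664 [271.74089821 302.15791514] [269.23214174 272.43661304]
```

Request:
servo_tool(plan=[[[0,0,0.03,0,0.025],[0,0,0.04,0,0.025],[-0.02,0.001,0.01,0,0.025],[-0.03,0.001,0,0,0.025],[-0.019,0.001,0,0,0.025],[0,0,0,0,0.025],[0,0,-0.006,0,0.025],[0,0,-0.005,0,0.025],[0,0,-0.003,0,0.025],[0,0,0,0,0.025]]])

```text
time: 22.55
tool_pos: [583.1, 6.2, 204.9]
tcp_rot: [-180.0, 0.0, -1.6]
ft_force: [-0.1, 0.4, 0.2]
finger_gap: 33.5
grip_force: 30.4
```

Request:
servo_tool(plan=[[[0,0,-0.002,0,0.025],[0,0,-0.002,0,0.025],[0,0,-0.001,0,0.025],[0,0,0,0,0.025]]])

```text
time: 22.95
tool_pos: [583.1, 6.3, 201.0]
tcp_rot: [180.0, -0.0, -1.6]
ft_force: [-0.3, 0.9, 1.7]
finger_gap: 33.2
grip_force: 30.7
```

Request:
servo_tool(plan=[[[0,0,-0.001,0,0.025],[0,0,0,0,0.025],[0,0,0,0,0.025],[0,0,0,0,0.025],[0,0,0,0,0.025]]])

```text
time: 23.45
tool_pos: [583.3, 6.3, 200.8]
tcp_rot: [180.0, -0.1, -1.6]
ft_force: [-1.9, 0.2, 6.7]
finger_gap: 33.6
grip_force: 31.1
```

Request:
servo_tool(plan=[[[0,0,0.01,0,0.025],[0,0,0.03,0,0.025],[0,0,0.03,0,0.025],[0,0.02,0.02,2,0.025],[-0.02,0.03,0,2,0.025],[-0.02,0.035,0,2,0.025],[-0.02,0.035,0,2,0.025],[-0.02,0.035,0,2,0.025],[-0.02,0.035,0,2,0.025],[-0.02,0.035,0,2,0.025]]])

```text
time: 24.45
tool_pos: [461.5, 232.4, 289.8]
tcp_rot: [-180.0, 0.0, 12.5]
ft_force: [0.4, 0.4, -2.4]
finger_gap: 33.3
grip_force: 30.3
```

Request:
servo_tool(plan=[[[-0.012,0.03,0,1.4,0.025],[-0.013,0.03,0,0,0.025],[0,0.007,0,0,0.025],[0,0,0,0,0.025],[0,0,0,0,0.025]]])

```text
time: 24.95
tool_pos: [438.0, 297.7, 289.6]
tcp_rot: [180.0, 0.0, 13.8]
ft_force: [-0.7, 0.5, -0.3]
finger_gap: 33.3
grip_force: 30.5
```

```bash
python3 ax.py 260; python3 tilt.py o; python3 -c "
from h import *
s=snap('wrist','w5'); h=cv2.cvtColor(s['frame'],cv2.COLOR_BGR2HSV)
print('pad exp',proj(s,(440.3,301,8)),'blue top exp',proj(s,(504.6,316.8,118)))"
```

```text
[301 362  41  35 881] [319.72077185 380.03972758] [441.99753172 299.60063139 260.        ] off [3.79355486 2.21649937]
[438.20397687 297.38413201 289.62319323] [ 0.04692473  0.17435871 -1.51216764]
[438.2896971  297.26419681 289.65820301] [ 0.8030099  -0.06537013 -1.71572382]
202 486 486 | 205 481 499 | 208 480 502 | 211 479 502 | 214 479 501 | 217 480 500 | 220 484 499 | 223 478 482 | 226 478 499 | 229 477 498 | 232 477 497 | 235 476 497 | 238 475 496 | 241 475 495 | 244 474 495 | 247 474 494 | 250 474 493 | 253 479 491 | 
vertical dx/dy -0.2097890012407419 [482.98697595 249.89251507] [490.82991725 212.50761283]
pad exp (np.float64(317.8600058736191), np.float64(196.96978036359138)) blue top exp (np.float64(316.011390644281), np.float64(119.21533017988028))
```

View pics/w5.png

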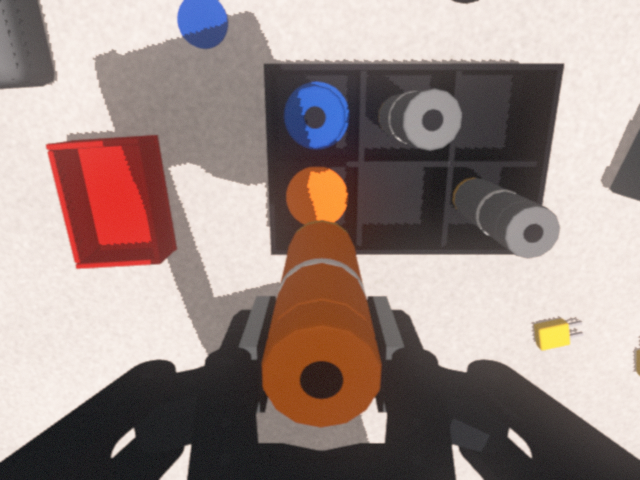

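The wrist view shows blue upright in its cell, dot at (315,118) where (316,119) was expected, and the orange pad at (317,197). I shift by (−1.7, +2) mm and lower.

Request:
servo_tool(plan=[[[-0.0017,0.002,0,0,0.025],[0,0,-0.03,0,0.025],[0,0,-0.03,0,0.025],[0,0,-0.02,0,0.025],[0,0,0,0,0.025]]])

```text
time: 25.6
tool_pos: [434.4, 298.9, 206.1]
tcp_rot: [179.9, 0.4, 13.7]
ft_force: [0.2, -0.3, -2.6]
finger_gap: 32.9
grip_force: 30.5
```

```bash
python3 -c "
from h import *
s=snap('wrist'); t=sense(); print(t['tool_pos'],np.array(s['cam_to_world'])[:3,3]-t['tool_pos'],t['ft_force'])"; python3 ax.py 180
```

```text
[435.35218321 299.48371464 208.3524179 ] [72.85098838 18.13677781 66.62493854] [ 0.44881617 -0.30814868 -0.57592586]
[301 363  40  34 797] [319.36260979 380.31493099] [440.04612426 301.65588329 180.        ] off [3.78510302 1.61798451]
[436.26102125 300.03789878 210.10057158] [ 0.36031126  0.87195187 -1.16766201]
```

Request:
servo_tool(plan=[[[0,0,-0.02,0,0.025],[0,0,-0.02,0,0.025],[0,0,-0.012,0,0.025],[0,0,-0.005,0,0.025],[0,0,-0.002,0,0.025],[0,0,0,0,0.025]]])

```text
time: 26.3
tool_pos: [436.6, 300.5, 151.6]
tcp_rot: [-180.0, -0.1, 13.8]
ft_force: [0.8, -0.6, -2.2]
finger_gap: 33.2
grip_force: 30.6
```

Request:
servo_tool(plan=[[[0,0,-0.0012,0,0.025],[0,0,-0.0008,0,0.025],[0,0,0,0,0.025]]])

```text
time: 26.6
tool_pos: [436.3, 300.4, 149.0]
tcp_rot: [-180.0, -0.0, 13.8]
ft_force: [0.1, 0.6, -2.2]
finger_gap: 33.0
grip_force: 30.6
```

Request:
servo_tool(plan=[[[0,0,-0.001,0,0.025],[0,0,-0.0005,0,0.025],[0,0,0,0,0.025]]])

```text
time: 26.9
tool_pos: [436.5, 300.5, 147.9]
tcp_rot: [-180.0, -0.0, 13.8]
ft_force: [-1.4, -0.3, 3.4]
finger_gap: 33.1
grip_force: 31.0
```

Contact. I release and retreat.

Request:
servo_tool(plan=[[[0,0,0,0,0.042],[0,0,0,0,0.042],[0,0,0,0,0.042],[0,0,0.01,0,0.042],[0,0,0.03,0,0.042],[0,0,0.04,0,0.05],[0,0,0.04,0,0.06],[0,0,0.02,0,0.06],[0,0,0,0,0.06],[0,0,0,0,0.06]]])

```text
time: 27.9
tool_pos: [436.3, 300.4, 287.9]
tcp_rot: [-180.0, -0.1, 13.8]
ft_force: [-0.6, -0.1, -0.9]
finger_gap: 59.8
grip_force: 0.0
```

```bash
python3 -c "
from h import *
s=snap('wrist','w6'); print(sense()['tool_pos'])
print(proj(s,(504.6,316.8,118)),proj(s,(440.3,301,118)))"
```

```text
[435.81141877 300.10325228 286.59278296]
(np.float64(322.81972205483305), np.float64(117.50702896373049)) (np.float64(322.73471171815066), np.float64(234.074092406031))
```

View pics/w6.png

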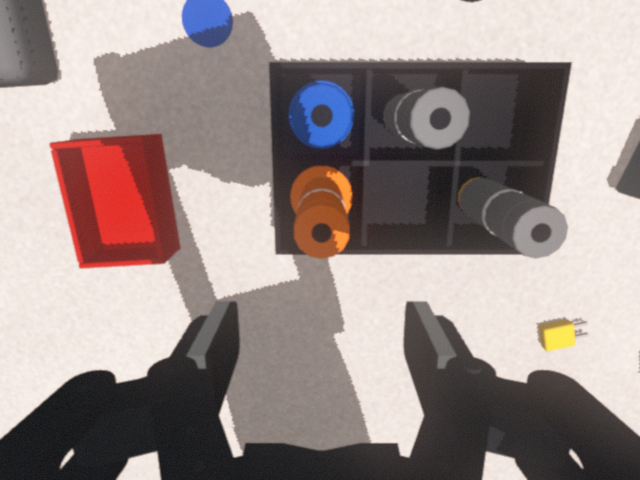

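Both canisters stand upright in their cells: the blue dot is at (322,116) and the orange dot at (321,233), both within 2 px of the predicted positions. The gripper is clear, so I hand in.

```bash
python3 -c "
from h import *
print(r.hand_in())"
```

```text
the job is handed in; nothing more can be done
None
```

The job is handed in at about 28 s: the blue canister, then the orange, was pressed on the tester plate until it was down and held there, then set upright in the cell with its own coloured disc; the grey canisters were not touched.

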